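# Restart a mis-set clamp knob on a tube mixer

### The job

The black clamp knob on the tube mixer was set down without catching its thread: turn it gently backwards (counter-clockwise), pressing lightly, until it drops over the thread start, then turn it forwards (clockwise) until it is fully home and keeps the spring disc clamped down, and let it go. Then flip the mixer's toggle switch on. Do not force the thread or shove the disc down by hand, and leave everything else where it lies.

Things in the scene. Friction and masses are not known exactly. Their poses are not given: they have to be found in the camera images.
- knob: Black plastic clamp knob, 120 g, 61 mm tall, standing upright on the mixer's neck. Origin: centre of its underside (the rim), z up along its axis. Its hollow skirt is 55 mm across, open below, 26 mm deep, 46 mm inner diameter, under a 56 mm lid (26 to 30 mm up). Inside the rim four lugs point inwards, on its own x and y axes: 5 mm wide, 1 to 5 mm up, tips on a 34.4 mm circle.
- knob_grip (a point): Middle of the knob's bar grip, on its axis 52 mm above the knob's origin: the TCP height for pinching it from above. The bar stands on the lid, 52 mm long (own x) by 12 mm wide (own y, pinch here), 30 to 61 mm above the origin. All turns here are seen from above.
- mixer: White tube mixer fixed to the bench: housing 240 x 180 mm, 49 mm high; on it an aluminium drum with tubes, under a round white disc (140 mm across), with the threaded neck upright in the middle (hidden by the knob). Origin on the bench under the neck's axis; the housing reaches 90 mm to its +x, +y and -y and 150 mm to its -x, where the switch is.
- neck_foot (a point): On the neck's axis, level with the relaxed disc's top, 98 mm above the bench; axes are the housing's. Neck 32 mm diameter, coned at its top 22 mm up. Four right-handed ribs 90 degrees apart, out to 44 mm; their angle varies, untold. Each covers 54 degrees, top level 10.2 mm up; going counter-clockwise the underside is level (2 mm up) for 17 degrees, then climbs to 6.2 mm.
- neck_top (a point): Top of the neck on its axis, 22 mm above neck_foot. At each rib's low (clockwise) end a stop wall, 7 degrees wide, up to 14.2 mm above neck_foot; between a rib's counter-clockwise end and the next stop wall a 29 degree gap, where a lug (15 degrees wide) drops through. 0.6 N m means it is home; over 70 N (about 1 N m) on the mixer forces the thread, before the drop over 35 N.
- disc_top (a point): Centre of the disc's top, moves with it. The knob starts with its lugs on the ribs, rim 9.2 mm above neck_foot. Clockwise it jams on the stop walls; 5 to 55 degrees counter-clockwise its lugs reach the gaps and, pressed lightly (3 N) or let go, it drops until its rim is on the disc. Then 50 to 75 degrees clockwise draws knob and disc 3 mm down to the stop walls, where it holds.
- disc (a joint): How far the spring-loaded disc is pressed down, m: 0 relaxed, 0.003 clamped, 0.007 end of travel. The spring takes 6 N to begin to move and 1.5 N more per mm; more than 5 mm would crush the tubes.
- switch (a joint): Toggle switch of the mixer, rad: 0 off (leans to the mixer's -y), 1.0 on (leans to its +y). It turns about an axis along the mixer's x and stays where it is left.
- switch_tip (a point): Centre of the switch's black ball knob (26 mm diameter), at the end of a 45 mm steel stick (10 mm thick); pivot 71 mm above the bench, 115 mm to the mixer's -x from its origin, tip 110 mm up at either end, 22 mm to either side of the pivot in y. It stands on a grey block 50 mm (mixer's x) by 70 mm (y), 74 mm above the bench. About 1.5 N at the ball moves it.
- tray: Low steel instrument tray fixed to the bench, 180 x 160 mm, walls 22 mm high and 4 mm thick; origin under its centre. Not needed.
- forceps: Steel forceps, 110 mm, lying in the tray. Leave alone.
- vial: Small amber vial, 26 mm across, 35 mm tall, in the tray. Leave alone.
- waste_pot: Yellow pot with red lid, 96 mm across, 120 mm tall, left or right. Leave alone.
- rack: Green tube rack, 85 x 200 mm, 81 mm tall with tubes, on the far side. Leave alone.
- tip_box: White closed box, 90 x 120 x 50 mm, left or right. Leave alone.
- beaker: Clear beaker, 68 mm across, 80 mm tall, on the left. Leave alone.
- marker: Black marker pen, 130 mm, lying on the right. Leave alone.
Mind the look-alikes: they are no part of the job. What is shaped like the knob but green is not meant.

How it is judged (in metres and radians):
On the way, in this order (a step that is already met when the one before it is completed fails the run):
1. the knob has dropped over the thread start, with the disc still up (horizontal distance between knob and neck_foot below 0.004 m and angle between knob's own z axis and vertical below 0.06 rad and z of knob in the frame of neck_foot below 0.002 m and value of joint disc below 0.0018 m), for 0.1 s.
2. the knob is home and let go: it keeps the disc down by itself, with the switch still off (horizontal distance between knob and neck_foot below 0.004 m and angle between knob's own z axis and vertical below 0.06 rad and value of joint disc above 0.0022 m and z of knob in the frame of neck_foot below -0.0018 m and contact force between knob and the fingers below 0.1 N and value of joint switch below 0.3 rad), for 0.2 s.
At the end, for the whole second after the job is handed in: The knob is on the neck (axis within 4 mm, upright within 3.4 degrees), screwed down so that the disc stays pressed more than 2.2 mm down and the knob's underside is more than 1.8 mm below the neck_foot point; the knob is let go and at rest, and the switch is on (above 0.8 rad) (horizontal distance between knob and neck_foot below 0.004 m and angle between knob's own z axis and vertical below 0.06 rad and value of joint disc above 0.0022 m and z of knob in the frame of neck_foot below -0.0018 m and contact force between knob and the fingers below 0.1 N and value of joint switch above 0.8 rad and linear speed of knob below 0.01 m/s and angular speed of knob below 0.05 rad/s); the robot touches nothing.
It fails at once if the thread is forced: more than 70 N between knob and mixer (contact force between knob and mixer above 70 N).
It fails at once if the knob is pressed or wrenched hard on top of the thread: more than 35 N between knob and mixer before it has dropped (z of knob in the frame of neck_foot above 0.006 m and contact force between knob and mixer above 35 N).
It fails at once if the disc is shoved more than 5 mm down (value of joint disc above 0.005 m).
It fails at once if something else on the bench or in the tray is moved more than 25 mm (distance of any of forceps, vial, waste_pot, rack, tip_box, beaker, marker from where it was at the start of the episode above 0.025 m).
It also fails if it takes over 61 s, if anything falls off the work surface, if the arm or the gripper's body presses on something with over 40 N, if the wrist force passes 120 N, or if a joint passes its speed limit or range.

### The arm

A 6-joint arm with a two-finger parallel gripper is mounted at the origin on the work surface. World frame = base frame: x ahead of the robot, y to its left, z up, the work surface at z = 0. Lengths are in mm, angles in rad, forces in N, time in s.
With the tool pointing down it reaches from about 200 to 875 mm from the base axis. Payload 3.4 kg.
Tool frame: the origin (TCP) lies between the finger pads, 19 mm behind the fingertips; this is the grasp point; z points along the fingers, y is the line along which they close (so a half turn about z gives the same grasp; the last joint's range is limited). The gripper opens to 94 mm and grips with 3 to 60 N. Pads are 16 mm wide; open, the fingers measure 119 mm over their backs; the gripper's body (75 mm by 177 mm) begins 78 mm behind the grasp point.
Start: joints at [-1.25, 0.276, 1.505, -0, 1.361, -0.121], TCP at [245.855, -519.826, 224.293] pointing down, gripper open.
Joint ranges: [-2.89, 2.89], [-0.75, 2.08], [0.22, 2.7], [-1.18, 4.32], [0.11, 2.71], [-2.7, 2.7]. Speed limits (rad/s): [2.57, 2.57, 3.14, 3.14, 3.14, 3.14].

### API

Orientations are given as a unit quaternion [w, x, y, z].
In Python, from cell import telemetry, cams, order gives the robot as it stands. The module is installed in compiled form; this text tells all that it offers.
- The arm moves only by the shell command python3 -m pendant FILE, which reads ROWS from the file FILE. ROWS is a JSON list of rows, 1 to 8 of them, each written [[dx, dy, dz], [rx, ry, rz], opening]: dx, dy, dz in shares of the most that a row can go, 1 being 50 mm, then a rotation vector rx, ry, rz in parts of the range, where 1.0 means pi rad, then the opening from 0.0 (shut) to 1.0 (fully open); each row shifts and turns the commanded pose from where the row before left it, along the tool's axes as they then stand; what a row does not reach is not made up. A row lasts 1/10 s, in which the tool goes at most 50 mm and 0.15 rad, less where a joint would pass 70% of its speed; a pose out of reach is approached as far as the arm can. The fingers move at their own pace and stop on an object; the grip force is fixed at half the most. Time passes only in rows, so rows that do not move let the fingers close. It prints the time, the measured TCP pose, the force, the opening and the grip force at its end. A shift or turn number past 1, either way, is cut back to 1. Input that does not fit is refused with a message, and nothing moves.
- telemetry.get_obs(): the state, without advancing time (a new reading comes with each control period).
- cams.get_image(name): name is "scene" or "top" or "wrist"; returns the picture (384x512x3 uint8, red, green, blue); there is no depth.
- cams.get_calibration(name): a dict with "fx", "fy", "cx", "cy" (pixels), "rvec" (rotation vector, rad) and "tvec" (3), from world to camera coordinates, as OpenCV has them; the wrist camera has in their place "mount" (4x4, takes a point from camera to tool coordinates, whose origin is the TCP and whose axes are the flange's). Camera axes: x right, y down, z forward; pixel columns grow to the right and rows downward; lengths in mm; the calibration is good to about 2 mm. A picture is of the moment at which its call begins: read the wrist's pose just before it. get_calibration takes no time and is no camera call.
- order.finish_job(): hands the job in; it is judged then, once.
The state is a dict: "clock": time; "qpos": joint angles; "joint_vel": joint speeds; "joint_torque": joint torques, N m; "tool_pos": TCP position; "orientation": TCP orientation; "force": force on the tool from outside, world axes, zero at the start; "torque": the same for the moment, N m; "gripper_width": opening from 0.0 (shut) to 1.0 (fully open); "grasp_force": force on a finger pad.
Only numpy, scipy, OpenCV 4.12 (cv2) and the standard library are available. Lean on these libraries where they do the work, as an engineer would, in place of code of your own. Each camera call takes 0.05 s, during which the arm holds its last target. There are 200 camera calls.

## Working session

There is one attempt and no reset: what is moved stays moved. The work goes in short steps, Python scripts to look and compute and a shell command to move; the robot and the scene stay as the last step left them, time stands still between calls to the robot, and variables do not carry over. Pictures are saved under pics/ and viewed, at most 10 in all, crops included, and the job is handed in when it is done.

```bash
mkdir -p pics; python3 - <<'E'
from cell import telemetry,cams
import cv2,numpy as np
o=telemetry.get_obs();print(o)
a=cams.get_image("scene");b=cams.get_image("top")
for n,i in(("scene",a),("top",b)):
    cv2.imwrite(f"pics/{n}.png",i[:,:,::-1]); print(n,cams.get_calibration(n))
print(cams.get_calibration("wrist"))
E
```

```text
{'clock': 0.0, 'qpos': array([-1.25003403e+00,  2.76573962e-01,  1.50609814e+00, -4.04283700e-05,
        1.36070106e+00, -1.21019292e-01]), 'joint_vel': array([-0.00270147,  0.00027085, -0.00082312, -0.00077362,  0.00012095,
        0.00145406]), 'joint_torque': array([-2.08169804e-03, -4.04589844e+01, -2.37233770e+01,  6.97847991e-02,
        3.45876266e-02, -1.37430088e-04]), 'tool_pos': array([ 245.64583447, -519.30416145,  223.43065811]), 'orientation': array([-8.83846785e-04,  9.75701350e-01,  2.19102904e-01, -1.08430686e-04]), 'force': array([-0.40451965, -0.02017634,  0.40852454]), 'torque': array([-0.00926011,  0.03647135,  0.02519888]), 'grasp_force': 0.0, 'gripper_width': 0.9995637187252638}
scene {'fx': 392.34173636836044, 'fy': 392.34173636836044, 'cx': 253.2131255024978, 'cy': 191.74517807756916, 'rvec': array([ 1.62789276,  2.04690539, -0.75921152]), 'tvec': array([ 115.60050773, -327.47795488, 1539.75642515])}
top {'fx': 422.79797490688026, 'fy': 422.79797490688026, 'cx': 260.36590825443676, 'cy': 192.41538056280194, 'rvec': array([ 2.16488082, -2.11215147,  0.19123175]), 'tvec': array([ -21.09002858,  538.48685412, 1307.18422226])}
{'fx': 315.53413603410394, 'fy': 315.53413603410394, 'cx': 250.29105164502135, 'cy': 193.5340957971844, 'mount': array([[-4.73724663e-04, -9.72141877e-01, -2.34392719e-01,
         6.69196610e+01],
       [ 9.99999888e-01, -4.56662686e-04, -1.27067466e-04,
        -4.19732652e-01],
       [ 1.64891966e-05, -2.34392753e-01,  9.72141984e-01,
        -1.59805777e+02],
       [ 0.00000000e+00,  0.00000000e+00,  0.00000000e+00,
         1.00000000e+00]])}
```

View pics/scene.png

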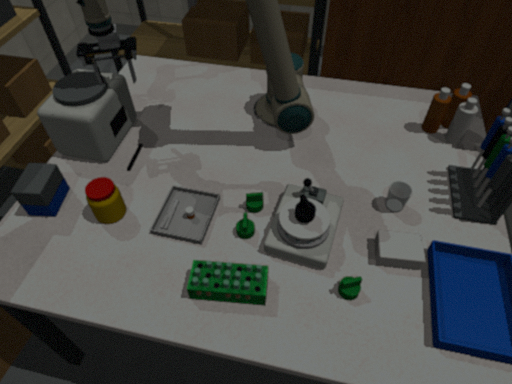

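View pics/top.png

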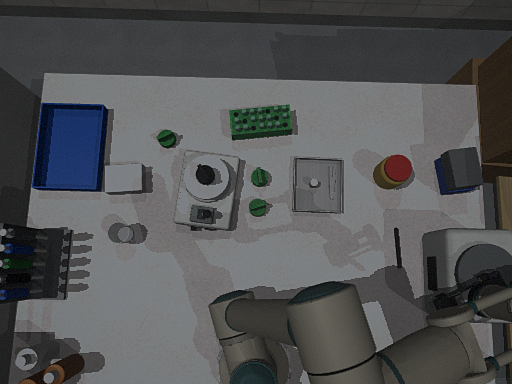

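Scene view: knob at about (306,208), switch at (307,184). Top view: knob at about (206,174), switch block at (206,214). I'll zoom into both views.

```bash
cat > h.py <<'E'
import numpy as np,cv2
from cell import telemetry,cams
from scipy.spatial.transform import Rotation as R
def cam(n,obs=None):
    c=cams.get_calibration(n);K=np.array([[c['fx'],0,c['cx']],[0,c['fy'],c['cy']],[0,0,1]])
    if n!='wrist':
        M=cv2.Rodrigues(c['rvec'])[0];t=c['tvec']
    else:
        q=obs['orientation'];T=np.eye(4);T[:3,:3]=R.from_quat(q[[1,2,3,0]]).as_matrix();T[:3,3]=obs['tool_pos']
        I=np.linalg.inv(T@c['mount']);M,t=I[:3,:3],I[:3,3]
    return K,M,t
def atz(C,uv,z):
    K,M,t=C;d=M.T@np.linalg.inv(K)@[uv[0],uv[1],1];o=-M.T@t;return o+d*(z-o[2])/d[2]
def tri(C1,p1,C2,p2):
    X=cv2.triangulatePoints(C1[0]@np.c_[C1[1],C1[2]],C2[0]@np.c_[C2[1],C2[2]],np.array(p1,float).reshape(2,1),np.array(p2,float).reshape(2,1))
    return (X[:3]/X[3]).ravel()
def proj(C,X):
    x=C[0]@(C[1]@np.asarray(X,float)+C[2]);return x[:2]/x[2]
E
python3 - <<'E'
from h import *
a=cv2.imread("pics/scene.png");b=cv2.imread("pics/top.png")
f=lambda i,x,y:cv2.resize(i[y:y+100,x:x+80],None,fx=5,fy=5,interpolation=cv2.INTER_CUBIC)
cv2.imwrite("pics/z1.png",np.hstack([f(a,265,168),f(b,168,140)]))
S,T=cam('scene'),cam('top')
print(tri(S,(307,183),T,(206,213)),tri(S,(304,205),T,(206,174)))
for p in((183,150),(240,156),(233,229),(176,224)):print(p,atz(T,p,49))
E
```

```text
[461.35557437 154.46400183 106.23659688] [573.77548337 157.2193897  142.63520585]
(183, 150) [671.02217965 245.93276682  49.        ]
(240, 156) [655.99471449  60.91938227  49.        ]
(233, 229) [419.47494944  75.42825938  49.        ]
(176, 224) [430.765536   254.90742846  49.        ]
```

View pics/z1.png

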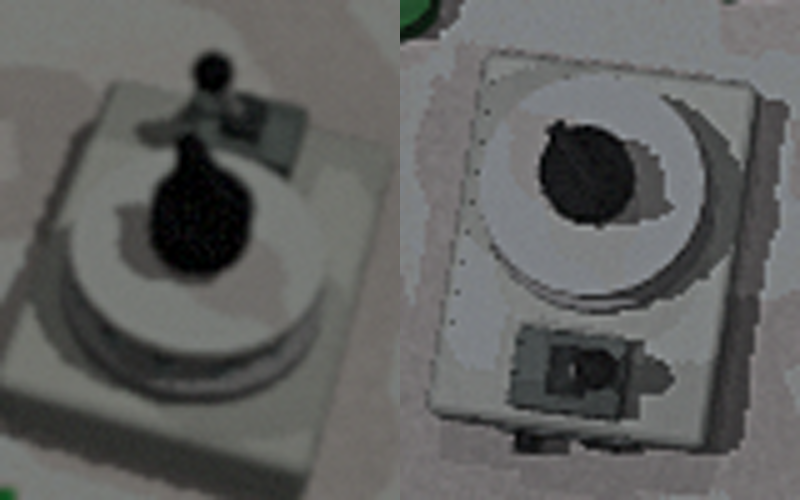

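The manual's scale: shifts go in shares of 50 mm and turns go in shares of pi rad. Converting my numbers, 36.5 mm is 0.73, -29.3 mm is -0.586.

```bash
echo '[[[0.73, -0.586, -0.116], [0, 0, 0], 1], [[0.73, -0.586, -0.116], [0, 0, 0], 1], [[0.73, -0.586, -0.116], [0, 0, 0], 1], [[0.73, -0.586, -0.116], [0, 0, 0], 1], [[0.73, -0.586, -0.116], [0, 0, 0], 1], [[0.73, -0.586, -0.116], [0, 0, 0], 1], [[0.73, -0.586, -0.116], [0, 0, 0], 1], [[0.73, -0.586, -0.12], [0, 0, 0], 1]]' > m.json && python3 -m pendant m.json && echo '[[[0.73, -0.586, 0], [0, 0, 0], 1], [[0.73, -0.586, 0], [0, 0, 0], 1], [[0.73, -0.586, 0], [0, 0, 0], 1], [[0.73, -0.586, 0], [0, 0, 0], 1], [[0.73, -0.586, 0], [0, 0, 0], 1], [[0.73, -0.586, 0], [0, 0, 0], 1], [[0.73, -0.586, 0], [0, 0, 0], 1], [[0.73, -0.586, 0], [0, 0, 0], 1]]' > m.json && python3 -m pendant m.json && echo '[[[0, 0, 0], [0, 0, 0], 1], [[0, 0, 0], [0, 0, 0], 1]]' > m.json && python3 -m pendant m.json
python3 - <<'E'
from h import *
import pickle
o=telemetry.get_obs();i=cams.get_image("wrist");cv2.imwrite("pics/w1.png",i[:,:,::-1]);pickle.dump(o,open("w1.pkl","wb"));print(o['qpos'],o['clock'],o['orientation'])
T=cam('top');S=cam('scene')
print(tri(S,(307.6,182.4),T,(207,214)),atz(T,(206.5,176.7),98))
E
```

```text
clock: 0.9
tool_pos: [409.8, -181.1, 270.9]
orientation: [-0.0, 0.976, 0.219, -0.0]
force: [0.6, 0.1, -0.3]
gripper_width: 0.998
grasp_force: 0.0
clock: 1.7
tool_pos: [573.6, 155.6, 270.4]
orientation: [0.0, 0.976, 0.219, -0.0]
force: [1.1, -0.6, 0.3]
gripper_width: 1.002
grasp_force: 0.0
clock: 1.9
tool_pos: [573.0, 154.4, 269.8]
orientation: [0.0, 0.975, 0.22, -0.001]
force: [-0.2, -0.4, 0.6]
gripper_width: 0.998
grasp_force: 0.0
[ 1.46373441e-01  2.84492476e-01  1.38084396e+00 -7.40938079e-04
  1.47854678e+00  1.27327934e+00] 1.9 [ 2.81333228e-04  9.75462787e-01  2.20161083e-01 -1.16985947e-03]
[458.24039947 153.47283835 105.15279551] [574.83586284 160.05971515  98.        ]
```

View pics/w1.png

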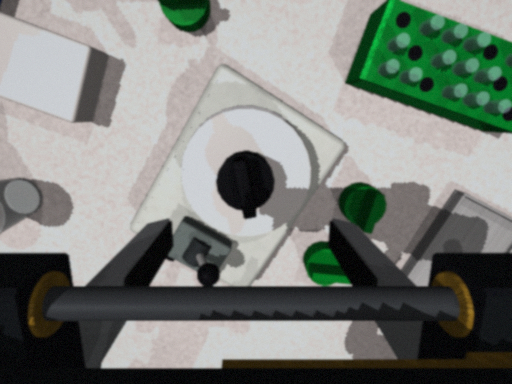

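Wrist view: knob at about (245,181), with its bar running from (241,155) to (250,217). The disc spans x 182–311 and the switch ball is at (208,273). Next I'll enlarge the knob.

```bash
python3 - <<'E'
from h import *
import pickle
a=cv2.imread("pics/w1.png")
z=cv2.resize(a[90:290,120:320],(800,800)[:2],interpolation=cv2.INTER_CUBIC)
c=a[140:230,200:300];z=cv2.resize(c,(700,630-40),interpolation=cv2.INTER_CUBIC)
z=np.clip(255*(z/255.)**0.4,0,255).astype(np.uint8)
cv2.imwrite("pics/z2.png",z)
C=cam('wrist',pickle.load(open("w1.pkl","rb")))
print(atz(C,(241,155),166),atz(C,(250,217),166),atz(C,(208,273),110),atz(C,(246,172),98))
for p in((223,66),(346,149),(240,288),(134,221)):print(atz(C,p,49))
E
```

```text
[602.21155373 177.30516848 166.        ] [556.44467213 147.26295617 166.        ] [461.17015821 153.69237483 110.        ] [580.01079007 163.22626238  98.        ]
[670.60620761 235.34130481  49.        ]
[648.83112379  63.75245813  49.        ]
[426.4296445  100.46608724  49.        ]
[454.26311876 261.65871152  49.        ]
```

View pics/z2.png

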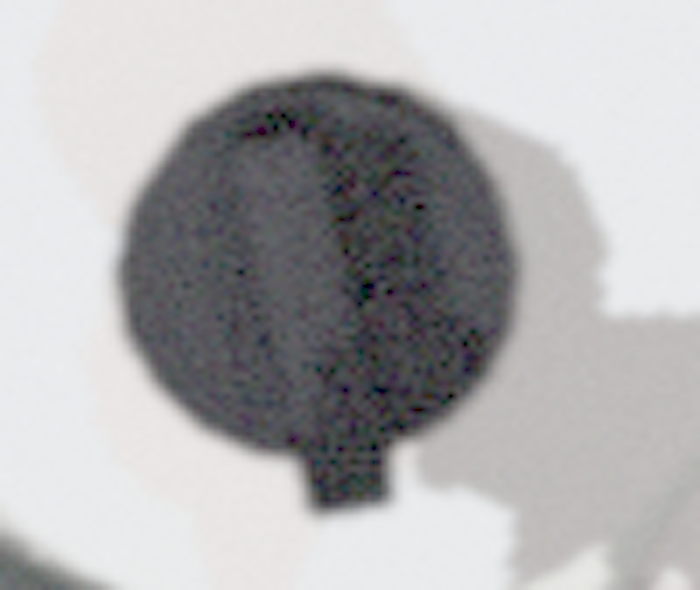

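```bash
python3 - <<'E'
from h import *
import pickle
C=cam('wrist',pickle.load(open("w1.pkl","rb")))
P=[atz(C,(200+x/7,140+y/6.556),168) for x,y in((240,145),(310,135),(313,510),(388,500))]
for p in P:print(p)
d=(P[2]+P[3]-P[0]-P[1])/2;print(sum(P)/4,np.linalg.norm(d),np.degrees(np.arctan2(d[1],d[0])))
#lid circle z 107+30=137: rim bounds in crop x 120..515 , y 72..455(hidden)
print(atz(C,(200+318/7,140+270/6.556),137))
# disc ellipse fit
g=cv2.imread("pics/w1.png")
hsv=cv2.cvtColor(g,cv2.COLOR_BGR2GRAY)
T,S=cam('top'),cam('scene')
# bar-top centre from scene? knob top triang
print(proj(T,sum(P)/4),proj(S,sum(P)/4),proj(C,(574,158,98)))
E
```

```text
[594.6843489  179.89847431 168.        ]
[599.41037079 172.92029744 168.        ]
[554.40851453 151.37899879 168.        ]
[559.65563442 143.56962697 168.        ]
[577.03971716 161.94184938 168.        ] 49.38078080069607 -144.12928930687286
[578.14029796 162.37304199 137.        ]
[203.18675945 171.07580632] [306.10110973 200.27562599] [248.02614428 179.08771391]
```

Converted, 40 mm is 0.8, 15 mm is 0.3, -0.0925 rad / 3.1416 = -0.0294.

```bash
echo '[[[0, 0.8, 0.3], [0, 0, -0.0294], 1], [[0, 0.8, 0.3], [0, 0, -0.0294], 1], [[0, 0, 0], [0, 0, 0], 1], [[0, 0, 0], [0, 0, 0], 1]]' > m.json && python3 -m pendant m.json
python3 - <<'E'
from h import *
import pickle
o=telemetry.get_obs();i=cams.get_image("wrist");cv2.imwrite("pics/w2.png",i[:,:,::-1]);pickle.dump(o,open("w2.pkl","wb"))
C=cam('wrist',o);u,v=proj(C,(577,162,150)).astype(int);print(u,v,o['tool_pos'])
x,y=u-80,v-60;print(x,y)
z=cv2.resize(i[y:y+120,x:x+160,::-1],None,fx=5,fy=5,interpolation=cv2.INTER_CUBIC)
cv2.imwrite("pics/z3.png",(255*(z/255.)**0.4).astype(np.uint8))
E
```

```text
clock: 2.35
tool_pos: [610.0, 81.1, 240.5]
orientation: [-0.0, 0.952, 0.306, -0.001]
force: [0.4, 0.1, -0.0]
gripper_width: 1.001
grasp_force: 0.0
145 176 [610.04494553  81.11883493 240.51119523]
65 116
```

View pics/z3.png

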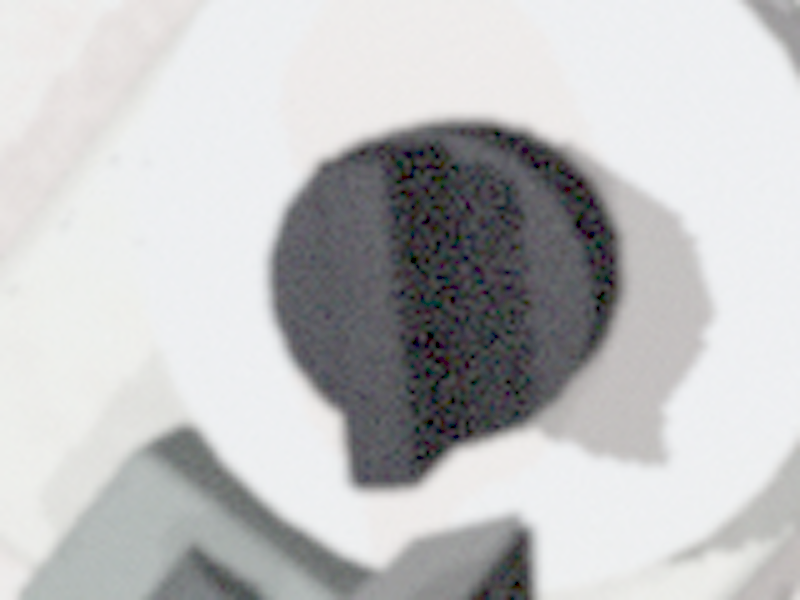

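```bash
python3 - <<'E'
from h import *
import pickle
A=cam('wrist',pickle.load(open("w1.pkl","rb")));B=cam('wrist',pickle.load(open("w2.pkl","rb")))
w=lambda x,y:(200+x/7,140+y/6.556)
z=lambda x,y:(65+x/5,116+y/5)
for p,q in(((388,500),(413,487)),((313,510),(352,487)),((310,135),(385,145))):print(tri(A,w(*p),B,z(*q)))
Q=[atz(B,z(*q),168) for q in((413,487),(352,487),(385,147))];print(Q)
d=Q[2]-Q[0];print(np.degrees(np.arctan2(d[1],d[0])),np.linalg.norm(d),(Q[1]+Q[2])/2)
# lid circle: left edge x 272,right 590, top 135?
print(atz(B,z(431,283),137))
E
```

```text
[558.98913421 143.32570886 166.09684733]
[553.55332518 151.10114438 166.00072864]
[600.29069623 173.5495146  165.80352876]
[array([559.68760291, 143.05075536, 168.        ]), array([554.21465743, 150.68003801, 168.        ]), array([601.81275022, 173.38456158, 168.        ])]
35.75720160279965 51.91019009391816 [578.01370382 162.0322998  168.        ]
[578.37414558 162.31468601 137.        ]
```

Converted, -42.2 mm is -0.844, 40 mm is 0.8.

```bash
echo '[[[0.212, -0.844, 0], [0, 0, 0], 1], [[0.212, -0.844, 0], [0, 0, 0], 1], [[0, 0, 0.8], [0, 0, 0], 0.5], [[0, 0, 0.4], [0, 0, 0], 0.3], [[0, 0, 0.2], [0, 0, 0], 0.3], [[0, 0, 0.1], [0, 0, 0], 0.3], [[0, 0, 0.06], [0, 0, 0], 0.3], [[0, 0, 0], [0, 0, 0], 0.3]]' > m.json && python3 -m pendant m.json
```

```text
clock: 3.2
tool_pos: [579.0, 163.8, 163.6]
orientation: [0.0, 0.951, 0.308, 0.001]
force: [0.2, -0.2, -0.9]
gripper_width: 0.523
grasp_force: 0.0
```

Converted, 2.5 mm is 0.05.

```bash
echo '[[[0, 0, 0.05], [0, 0, 0], 0.3], [[0, 0, 0], [0, 0, 0], 0.25]]' > m.json && python3 -m pendant m.json; for i in 1 2 3; do echo '[[[0, 0, 0], [0, 0, 0], 0.2]]' > m.json && python3 -m pendant m.json | grep -E "pos|force|width|ori"; done
python3 - <<'E'
from h import *
import pickle
o=telemetry.get_obs();i=cams.get_image("wrist");print(o['qpos'],o['tool_pos'])
cv2.imwrite("pics/w3.png",(255*(i[:,:,::-1]/255.)**0.5).astype(np.uint8))
E
```

```text
clock: 3.4
tool_pos: [578.8, 163.7, 160.7]
orientation: [0.0, 0.951, 0.308, 0.0]
force: [-0.6, 0.3, 0.0]
gripper_width: 0.353
grasp_force: 0.0
tool_pos: [578.7, 163.8, 160.7]
orientation: [0.0, 0.951, 0.308, 0.0]
force: [0.6, 0.4, -0.0]
gripper_width: 0.272
grasp_force: 0.0
tool_pos: [578.7, 163.8, 160.6]
orientation: [0.0, 0.951, 0.308, 0.0]
force: [-0.2, 0.7, 1.2]
gripper_width: 0.213
grasp_force: 0.0
tool_pos: [578.6, 163.8, 160.5]
orientation: [0.0, 0.951, 0.308, 0.0]
force: [0.6, 0.6, 0.3]
gripper_width: 0.203
grasp_force: 0.0
[ 1.60308186e-01  3.55549638e-01  1.54927415e+00 -1.10335025e-04
  1.23653030e+00  1.10447256e+00] [578.58394954 163.81669778 160.46108475]
```

View pics/w3.png

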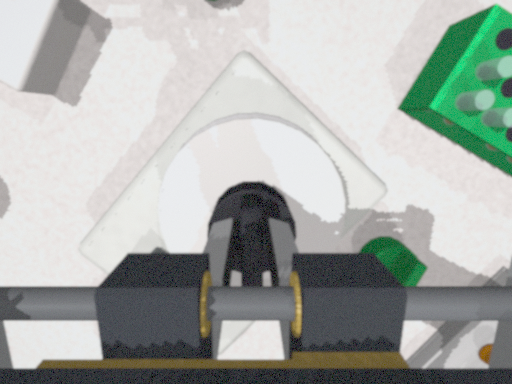

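The fingers straddle the bar; the knob shows at about (252,215). I'll centre the tool and close in stages, watching the side force.

Converted, -1 mm is -0.02, 0.8 mm is 0.016.

```bash
echo '[[[-0.02, 0.016, 0], [0, 0, 0], 0.17], [[0, 0, 0], [0, 0, 0], 0.16]]' > m.json && python3 -m pendant m.json; for i in 1 2; do echo '[[[0, 0, 0], [0, 0, 0], 0.15]]' > m.json && python3 -m pendant m.json | grep -E "pos|force|width"; done;  for i in 1 2; do echo '[[[0, 0, 0], [0, 0, 0], 0.14]]' > m.json && python3 -m pendant m.json | grep -E "pos|force|width"; done
```

```text
clock: 3.95
tool_pos: [578.1, 162.5, 160.3]
orientation: [0.0, 0.951, 0.308, -0.0]
force: [-0.3, -0.3, 0.3]
gripper_width: 0.164
grasp_force: 0.0
tool_pos: [578.2, 162.6, 160.3]
force: [-0.8, 0.6, 0.2]
gripper_width: 0.149
grasp_force: 0.0
tool_pos: [578.2, 162.6, 160.3]
force: [-0.0, 0.2, 0.1]
gripper_width: 0.151
grasp_force: 0.0
tool_pos: [578.1, 162.6, 160.4]
force: [0.4, 0.4, 0.1]
gripper_width: 0.146
grasp_force: 0.0
tool_pos: [578.1, 162.6, 160.3]
force: [0.1, 0.5, 0.5]
gripper_width: 0.139
grasp_force: 0.0
```

```bash
echo '[[[0, 0, 0], [0, 0, 0], 0.13], [[0, 0, 0], [0, 0, 0], 0.12]]' > m.json && python3 -m pendant m.json| grep -E "pos|force|width"; echo '[[[0, 0, 0], [0, 0, 0], 0.11], [[0, 0, 0], [0, 0, 0], 0.11]]' > m.json && python3 -m pendant m.json|grep -E "pos|force|width"; python3 - <<'E'
from cell import telemetry
o=telemetry.get_obs();print(o['force'],o['torque'],o['clock'])
E
```

```text
tool_pos: [578.1, 162.7, 160.3]
force: [-0.1, -0.1, -0.2]
gripper_width: 0.126
grasp_force: 24.5
tool_pos: [578.1, 162.7, 160.3]
force: [-0.4, -0.1, 0.1]
gripper_width: 0.124
grasp_force: 30.0
[-0.36372276 -0.07000179  0.06325735] [ 0.06510881 -0.0020933  -0.05463149] 4.75
```

Converted, 0.5 mm is 0.01, -0.03 rad / 3.1416 = -0.0095.

```bash
cat > t.py <<'E'
from cell import telemetry
o=telemetry.get_obs();import numpy as np
q=o['orientation'];print(o['clock'],'pos',o['tool_pos'].round(1),'F',o['force'].round(1),'T',o['torque'].round(2),'yaw',round(2*np.degrees(np.arctan2(q[2],q[1])),1),'w',round(o['gripper_width'],3),'g',round(o['grasp_force'],1))
E
echo '[[[0, 0, 0.01], [0, 0, -0.0095], 0.1], [[0, 0, 0], [0, 0, -0.0095], 0.1]]' > m.json && python3 -m pendant m.json >/dev/null; python3 t.py;echo '[[[0, 0, 0.01], [0, 0, -0.0095], 0.1], [[0, 0, 0], [0, 0, -0.0095], 0.1]]' > m.json && python3 -m pendant m.json >/dev/null; python3 t.py
```

```text
4.95 pos [578.4 162.7 160.3] F [ 0.2 -0.3  2.1] T [ 0.    0.12 -0.  ] yaw 39.5 w 0.126 g 30.0
5.15 pos [578.6 162.7 160.3] F [-0.8 -0.   5. ] T [ 0.02  0.11 -0.06] yaw 42.9 w 0.128 g 30.0
```

Converted, -0.04 rad / 3.1416 = -0.0127.

```bash
for r in 1; do echo '[[[0, 0, 0], [0, 0, -0.0127], 0.1], [[0, 0, 0], [0, 0, -0.0127], 0.1]]' > m.json && python3 -m pendant m.json >/dev/null; python3 t.py;echo '[[[0, 0, 0], [0, 0, -0.0127], 0.1], [[0, 0, 0], [0, 0, -0.0127], 0.1]]' > m.json && python3 -m pendant m.json >/dev/null; python3 t.py; echo '[[[0, 0, 0], [0, 0, -0.0127], 0.1], [[0, 0, 0], [0, 0, -0.0127], 0.1]]' > m.json && python3 -m pendant m.json >/dev/null; python3 t.py; done
```

```text
5.35 pos [578.8 162.8 160.3] F [0.4 0.6 4.3] T [-0.02  0.1  -0.04] yaw 47.5 w 0.127 g 30.0
5.55 pos [578.8 162.8 160.3] F [0.1 0.3 4.3] T [ 0.03  0.06 -0.04] yaw 52.1 w 0.124 g 30.0
5.75 pos [578.9 162.8 160.3] F [-0.3 -0.3  5. ] T [ 0.07  0.02 -0.07] yaw 56.7 w 0.125 g 30.0
```

Converted, -0.04 rad / 3.1416 = -0.0127.

```bash
echo '[[[0, 0, 0], [0, 0, -0.0127], 0.1], [[0, 0, 0], [0, 0, -0.0127], 0.1]]' > m.json && python3 -m pendant m.json >/dev/null; python3 t.py;echo '[[[0, 0, 0], [0, 0, -0.0127], 0.1], [[0, 0, 0], [0, 0, -0.0127], 0.1]]' > m.json && python3 -m pendant m.json >/dev/null; python3 t.py; echo '[[[0, 0, 0], [0, 0, -0.0127], 0.1], [[0, 0, 0], [0, 0, -0.0127], 0.1]]' > m.json && python3 -m pendant m.json >/dev/null; python3 t.py
```

```text
5.95 pos [578.9 162.9 160.3] F [0.2 0.2 4.4] T [ 0.06  0.04 -0.06] yaw 61.3 w 0.128 g 30.0
6.15 pos [578.9 163.  160.2] F [0.2 0.3 4.3] T [ 0.13 -0.   -0.06] yaw 65.9 w 0.127 g 30.0
6.35 pos [578.7 163.1 159.9] F [0.2 1.6 1.3] T [ 0.16 -0.12 -0.01] yaw 70.4 w 0.129 g 30.0
```

Force fell from 4.3 to 1.3 N at 70.4°, so the lugs are at the gaps. I'll turn a few degrees more and lower.

Converted, 1 mm is 0.02, -0.04 rad / 3.1416 = -0.0127.

```bash
echo '[[[0, 0, 0.02], [0, 0, -0.0127], 0.1], [[0, 0, 0.02], [0, 0, -0.0095], 0.1]]' > m.json && python3 -m pendant m.json >/dev/null; python3 t.py;echo '[[[0, 0, 0.02], [0, 0, 0], 0.1], [[0, 0, 0.02], [0, 0, 0], 0.1]]' > m.json && python3 -m pendant m.json >/dev/null; python3 t.py
```

```text
6.55 pos [577.9 162.5 156.9] F [-0.1  0.  -1.8] T [ 0.03 -0.04 -0.  ] yaw 74.5 w 0.124 g 30.0
6.75 pos [577.8 162.5 154.7] F [-0.1 -0.8 -1.7] T [-0.03 -0.06  0.02] yaw 74.3 w 0.127 g 30.0
```

Converted, 1 mm is 0.02.

```bash
echo '[[[0, 0, 0.02], [0, 0, 0], 0.1], [[0, 0, 0.02], [0, 0, 0], 0.1]]' > m.json && python3 -m pendant m.json >/dev/null; python3 t.py;echo '[[[0, 0, 0.01], [0, 0, 0], 0.1], [[0, 0, 0.01], [0, 0, 0], 0.1]]' > m.json && python3 -m pendant m.json >/dev/null; python3 t.py;echo '[[[0, 0, 0.01], [0, 0, 0], 0.1], [[0, 0, 0], [0, 0, 0], 0.1]]' > m.json && python3 -m pendant m.json >/dev/null; python3 t.py
```

```text
6.95 pos [578.  162.6 153.1] F [-0.3 -0.1 -1.3] T [-0.   -0.04 -0.01] yaw 74.3 w 0.126 g 30.0
7.15 pos [578.1 162.6 152.3] F [ 0.5  0.4 -1. ] T [-0.   -0.05  0.04] yaw 74.3 w 0.128 g 30.0
7.35 pos [578.1 162.6 151.8] F [ 0.6 -0.4 -1.4] T [-0.01 -0.07 -0.04] yaw 74.3 w 0.128 g 30.0
```

Converted, 0.5 mm is 0.01.

```bash
echo '[[[0, 0, 0.01], [0, 0, 0], 0.1], [[0, 0, 0], [0, 0, 0], 0.1]]' > m.json && python3 -m pendant m.json >/dev/null; python3 t.py;echo '[[[0, 0, 0.01], [0, 0, 0], 0.1], [[0, 0, 0], [0, 0, 0], 0.1]]' > m.json && python3 -m pendant m.json >/dev/null; python3 t.py;echo '[[[0, 0, 0.01], [0, 0, 0], 0.1], [[0, 0, 0], [0, 0, 0], 0.1]]' > m.json && python3 -m pendant m.json >/dev/null; python3 t.py
```

```text
7.55 pos [578.1 162.6 151.3] F [ 1.2 -0.3 -1.4] T [-0.01 -0.04  0.03] yaw 74.3 w 0.126 g 30.0
7.75 pos [578.2 162.6 151.2] F [0.8 0.2 0.5] T [-0.06  0.05 -0.01] yaw 74.3 w 0.125 g 30.0
7.95 pos [578.2 162.7 151. ] F [-1.7 -0.2  4.5] T [-0.05  0.25  0.02] yaw 74.3 w 0.125 g 30.0
```

Dropped 9.3 mm onto the disc. Now clockwise.

Converted, 0.06 rad / 3.1416 = 0.0191.

```bash
echo '[[[0, 0, 0], [0, 0, 0.0191], 0.1], [[0, 0, 0], [0, 0, 0.0191], 0.1], [[0, 0, 0], [0, 0, 0.0191], 0.1]]' > m.json && python3 -m pendant m.json >/dev/null; python3 t.py;echo '[[[0, 0, 0], [0, 0, 0.0191], 0.1], [[0, 0, 0], [0, 0, 0.0191], 0.1]]' > m.json && python3 -m pendant m.json >/dev/null; python3 t.py;echo '[[[0, 0, 0.008], [0, 0, 0.0159], 0.1], [[0, 0, 0.008], [0, 0, 0.0159], 0.1]]' > m.json && python3 -m pendant m.json >/dev/null; python3 t.py
```

```text
8.25 pos [578.7 162.6 151.1] F [ 0.2 -0.3  3.2] T [-0.14  0.18  0.05] yaw 63.9 w 0.128 g 30.0
8.45 pos [578.6 162.7 151. ] F [0.1 0.2 2.8] T [0.03 0.19 0.08] yaw 57.0 w 0.122 g 30.0
8.65 pos [578.7 162.7 150.2] F [-1.2  0.1  3.5] T [-0.01  0.21  0.06] yaw 51.3 w 0.124 g 30.0
```

Converted, 0.4 mm is 0.008, 0.05 rad / 3.1416 = 0.0159.

```bash
echo '[[[0, 0, 0.008], [0, 0, 0.0159], 0.1], [[0, 0, 0.008], [0, 0, 0.0159], 0.1]]' > m.json && python3 -m pendant m.json >/dev/null; python3 t.py;echo '[[[0, 0, 0.008], [0, 0, 0.0159], 0.1], [[0, 0, 0.008], [0, 0, 0.0159], 0.1]]' > m.json && python3 -m pendant m.json >/dev/null; python3 t.py;echo '[[[0, 0, 0.006], [0, 0, 0.0159], 0.1], [[0, 0, 0.006], [0, 0, 0.0159], 0.1]]' > m.json && python3 -m pendant m.json >/dev/null; python3 t.py
```

```text
8.85 pos [578.7 162.7 149.6] F [-0.8  0.6  5.2] T [-0.08  0.25  0.11] yaw 45.6 w 0.128 g 30.0
9.05 pos [578.8 162.8 149. ] F [-1.3 -0.6  5.3] T [-0.04  0.28  0.08] yaw 39.8 w 0.125 g 30.0
9.25 pos [578.8 162.8 148.5] F [-1.5  0.2  5.9] T [-0.07  0.29  0.14] yaw 34.1 w 0.124 g 30.0
```

Converted, 0.2 mm is 0.004, 0.05 rad / 3.1416 = 0.0159.

```bash
echo '[[[0, 0, 0.004], [0, 0, 0.0159], 0.1], [[0, 0, 0.004], [0, 0, 0.0159], 0.1]]' > m.json && python3 -m pendant m.json >/dev/null; python3 t.py;echo '[[[0, 0, 0.002], [0, 0, 0.0127], 0.1], [[0, 0, 0], [0, 0, 0.0127], 0.1]]' > m.json && python3 -m pendant m.json >/dev/null; python3 t.py;echo '[[[0, 0, 0], [0, 0, 0.0127], 0.1], [[0, 0, 0], [0, 0, 0.0127], 0.1]]' > m.json && python3 -m pendant m.json >/dev/null; python3 t.py
```

```text
9.45 pos [579.  162.7 148.2] F [-0.6  0.2  5.2] T [-0.07  0.24  0.14] yaw 28.4 w 0.124 g 30.0
9.65 pos [579.2 162.6 148.2] F [-0.8 -1.4  5.6] T [-0.14  0.28  0.13] yaw 23.8 w 0.125 g 30.0
9.85 pos [579.2 162.6 148.2] F [-0.6  0.4  6.1] T [-0.1   0.23  0.1 ] yaw 19.2 w 0.124 g 30.0
```

Converted, 0.03 rad / 3.1416 = 0.0095.

```bash
echo '[[[0, 0, 0], [0, 0, 0.0095], 0.1]]' > m.json && python3 -m pendant m.json >/dev/null; python3 t.py;echo '[[[0, 0, 0], [0, 0, 0.0095], 0.1]]' > m.json && python3 -m pendant m.json >/dev/null; python3 t.py;echo '[[[0, 0, 0], [0, 0, 0.0095], 0.1]]' > m.json && python3 -m pendant m.json >/dev/null; python3 t.py
```

```text
9.95 pos [579.1 162.5 148.2] F [-0.5 -0.4  6.6] T [-0.08  0.28  0.15] yaw 17.5 w 0.126 g 30.0
10.05 pos [578.8 162.4 148.1] F [-1.3 -0.6  6.4] T [-0.13  0.48  0.23] yaw 15.8 w 0.122 g 30.0
10.15 pos [578.5 162.4 148.1] F [-2.  -0.7  8.3] T [-0.16  0.45  0.3 ] yaw 14.1 w 0.123 g 30.0
```

Converted, 0.02 rad / 3.1416 = 0.0064.

```bash
echo '[[[0, 0, 0], [0, 0, 0.0064], 0.1]]' > m.json && python3 -m pendant m.json >/dev/null; python3 t.py;echo '[[[0, 0, 0], [0, 0, 0.0064], 0.1]]' > m.json && python3 -m pendant m.json >/dev/null; python3 t.py
```

```text
10.25 pos [578.5 162.4 148.1] F [-2.  -0.7  6.8] T [-0.11  0.43  0.45] yaw 13.0 w 0.129 g 30.2
10.35 pos [578.5 162.3 148.1] F [-1.2 -1.3  7.4] T [-0.14  0.42  0.54] yaw 11.9 w 0.127 g 30.6
```

Home (torque about 0.55 N m). I'll relax and release.

Converted, -0.8 mm is -0.016, -0.03 rad / 3.1416 = -0.0095.

```bash
echo '[[[0, 0, -0.016], [0, 0, -0.0095], 0.1], [[0, 0, 0], [0, 0, 0], 0.2], [[0, 0, 0], [0, 0, 0], 0.3], [[0, 0, 0], [0, 0, 0], 0.3], [[0, 0, 0], [0, 0, 0], 0.3]]' > m.json && python3 -m pendant m.json >/dev/null; python3 t.py; echo '[[[0, 0, -0.3], [0, 0, 0], 0.3], [[0, 0, -0.6], [0, 0, 0], 0.3], [[0, 0, -0.8], [0, 0, 0], 0.3], [[0, 0, -0.6], [0, 0, 0], 0.1]]' > m.json && python3 -m pendant m.json >/dev/null; python3 t.py
python3 - <<'E'
from h import *
import pickle
o=telemetry.get_obs();i=cams.get_image("wrist");pickle.dump(o,open("w4.pkl","wb"));print(o['qpos'])
cv2.imwrite("pics/w4.png",(255*(i[:,:,::-1]/255.)**0.5).astype(np.uint8))
C=cam('wrist',o);print(proj(C,(460,153,110)),proj(C,(578,162,156)))
E
```

```text
10.85 pos [578.1 162.6 147.4] F [-0.3  0.3  0.5] T [-0.02  0.01 -0.02] yaw 13.5 w 0.298 g 0.0
11.25 pos [578.6 162.7 264.6] F [ 0.4 -0.1  1. ] T [ 0.02 -0.   -0.02] yaw 13.6 w 0.244 g 0.0
[ 1.58477718e-01  2.95889107e-01  1.37689329e+00 -1.39562146e-06
  1.46715008e+00  1.49267632e+00]
[234.03366685 289.27952724] [251.29194306 196.87045479]
```

View pics/w4.png

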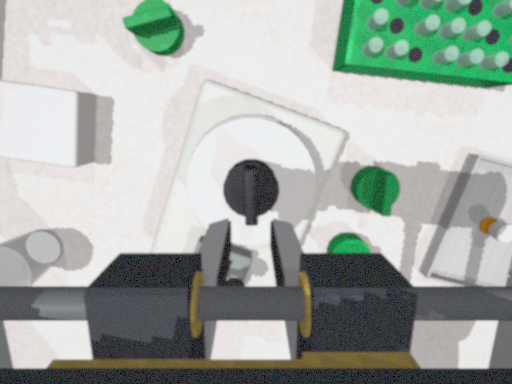

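The knob is released (bar at about (250,197), disc level). Next is the switch: ball at about (460,153.5,108), pushed towards mixer +y with closed fingers.

Converted, -43.4 mm is -0.868, 5.7 mm is 0.114, 0.117 rad / 3.1416 = 0.0372.

```bash
echo '[[[-0.868, 0.114, 0], [0, 0, 0], 0], [[-0.868, 0.114, 0], [0, 0, 0], 0], [[-0.868, 0.114, 0], [0, 0, 0], 0], [[0, 0, 0], [0, 0, 0.0372], 0], [[0, 0, 0], [0, 0, 0.0372], 0], [[0, 0, 0], [0, 0, 0.0369], 0], [[0, 0, 0], [0, 0, 0], 0]]' > m.json && python3 -m pendant m.json >/dev/null; python3 t.py; echo '[[[0, 0, 0.96], [0, 0, 0], 0], [[0, 0, 0.96], [0, 0, 0], 0], [[0, 0, 0.6], [0, 0, 0], 0], [[0, 0, 0.3], [0, 0, 0], 0], [[0, 0, 0.13], [0, 0, 0], 0], [[0, 0, 0], [0, 0, 0], 0]]' > m.json && python3 -m pendant m.json >/dev/null; python3 t.py
```

```text
12.0 pos [455.4 115.4 262.6] F [-0.6 -0.5  0.1] T [ 0.05 -0.01 -0.01] yaw -6.5 w 0.002 g 0.0
12.6 pos [455.3 115.4 114.5] F [-0.6  0.3  0.4] T [0.06 0.02 0.02] yaw -6.4 w 0.002 g 0.0
```

Converted, -10 mm is -0.2, -8 mm is -0.16.

```bash
echo '[[[0, -0.2, 0], [0, 0, 0], 0], [[0, -0.16, 0], [0, 0, 0], 0]]' > m.json && python3 -m pendant m.json >/dev/null; python3 t.py; echo '[[[0, -0.16, 0], [0, 0, 0], 0], [[0, -0.16, 0], [0, 0, 0], 0]]' > m.json && python3 -m pendant m.json >/dev/null; python3 t.py; echo '[[[0, -0.16, 0], [0, 0, 0], 0], [[0, -0.12, 0], [0, 0, 0], 0]]' > m.json && python3 -m pendant m.json >/dev/null; python3 t.py;  echo '[[[0, -0.08, 0], [0, 0, 0], 0]]' > m.json && python3 -m pendant m.json >/dev/null; python3 t.py
```

```text
12.8 pos [458.7 133.  116.5] F [-0.9 -4.8  4. ] T [-0.73  0.07 -0.04] yaw -6.4 w 0.01 g 2.3
13.0 pos [460.1 150.1 116. ] F [-0.1 -2.3  2. ] T [-0.36  0.03  0.05] yaw -6.5 w 0.005 g 1.1
13.2 pos [461.1 164.3 115.3] F [-0.1 -2.   0.7] T [-0.28 -0.02 -0.  ] yaw -6.5 w 0.007 g 0.8
13.3 pos [461.5 168.  115. ] F [ 0.6 -1.7  0.1] T [-0.31 -0.13  0.03] yaw -6.5 w -0.001 g 0.8
```

Converted, -2 mm is -0.04.

```bash
for i in 1; do echo '[[[0, -0.04, 0], [0, 0, 0], 0]]' > m.json && python3 -m pendant m.json >/dev/null; python3 t.py; echo '[[[0, -0.04, 0], [0, 0, 0], 0]]' > m.json && python3 -m pendant m.json >/dev/null; python3 t.py; echo '[[[0, -0.04, 0], [0, 0, 0], 0]]' > m.json && python3 -m pendant m.json >/dev/null; python3 t.py;done
```

```text
13.4 pos [461.6 169.6 114.8] F [ 1.2 -0.6 -0.7] T [-0.26 -0.12  0.03] yaw -6.5 w 0.007 g 0.8
13.5 pos [461.6 171.1 114.7] F [ 0.4 -4.4 -1.5] T [-0.72 -0.06 -0.  ] yaw -6.5 w 0.006 g 2.1
13.6 pos [461.6 171.3 114.7] F [  0.2 -10.2   1.1] T [-1.66 -0.02 -0.05] yaw -6.4 w 0.004 g 4.6
```

The end stop is reached. I'll back off, lift and check.

Converted, -48 mm is -0.96, -45 mm is -0.9.

```bash
echo '[[[0, 0.3, 0], [0, 0, 0], 0], [[0, 0.5, 0], [0, 0, 0], 0], [[0, 0, -0.8], [0, 0, 0], 0], [[0, 0, -0.9], [0, 0, 0], 0], [[-0.8, 0, -0.9], [0, 0, 0], 0], [[-0.96, 0, 0], [0, 0, 0], 0], [[-0.96, 0, 0], [0, 0, 0], 0], [[0, 0, 0], [0, 0, 0], 0]]' > m.json && python3 -m pendant m.json >/dev/null; echo '[[[0, 0, 0], [0, 0, 0], 0], [[0, 0, 0], [0, 0, 0], 0]]' > m.json && python3 -m pendant m.json>/dev/null; python3 t.py
python3 - <<'E'
from h import *
o=telemetry.get_obs();w=cams.get_image("wrist")[:,:,::-1];t=cams.get_image("top")[:,:,::-1];s=cams.get_image("scene")[:,:,::-1]
f=lambda i,x,y:cv2.resize(i[y:y+100,x:x+80],(240,300),interpolation=cv2.INTER_CUBIC)
z=np.hstack([cv2.resize(w,(320,240))[:240],np.zeros((240,0,3),np.uint8)])
z=np.vstack([z,np.zeros((60,320,3),np.uint8)])
z=np.hstack([z,f(s,265,168),f(t,168,140)])
cv2.imwrite("pics/end.png",(255*(z/255.)**0.5).astype(np.uint8))
E
```

```text
14.6 pos [330.4 148.  237.8] F [ 0.5 -0.1  0.2] T [0.05 0.02 0.01] yaw -6.5 w 0.005 g 0.0
```

View pics/end.png

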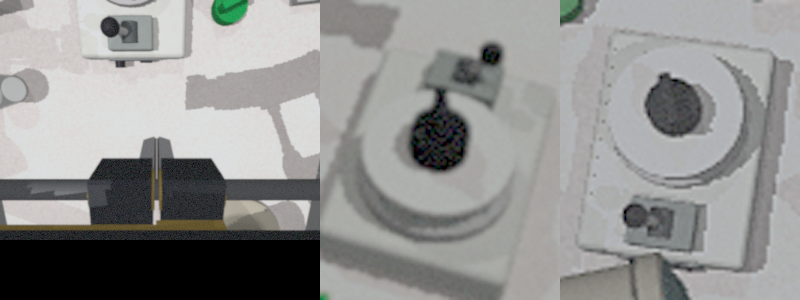

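The switch leans to mixer +y (ball left of the pivot at (110,27) in the wrist view and (635,215) in the top view). The knob is upright on the disc, and the arm is clear.

```bash
python3 -c "
from cell import order
print(order.finish_job())"
```

```text
the job is handed in; nothing more can be done
None
```

The knob dropped over the thread start, went fully home clockwise and was let go; the switch is on, the arm is clear, and the job was handed in at about 15 s, with no verdict returned.

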